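# Find the full tin by heft

## Task

A steel bearing ring has been left on the lid of one of three identical closed tins, where it would spoil the weighing: first park it on the rounded top of the grey accumulator, balanced there level and let go, and leave it there. Then heft the tins by hand and find the heaviest; finish while still holding that one upright in the gripper, up in the air with its bottom at least 15 cm above the bench, the other two tins standing upright on the bench. Do not knock over or push about anything else on the bench.

Things in the scene. Friction and masses are not known exactly. Their poses are not given: they have to be found in the camera images.
- tin_a: one of three identical closed round metal tins of hardware: upright cylinder 58 mm diameter (59.5 mm at the slip lid), 80 mm high, flat lid, standing on the bench. Origin at the centre of its underside, z up along its axis. Weights cannot be seen: two of the three weigh 0.2 to 0.45 kg and the third 0.65 to 0.85 kg; any of them may be the heavy one.
- tin_b: one of three identical closed round metal tins of hardware: upright cylinder 58 mm diameter (59.5 mm at the slip lid), 80 mm high, flat lid, standing on the bench. Origin at the centre of its underside, z up along its axis. Weights cannot be seen: two of the three weigh 0.2 to 0.45 kg and the third 0.65 to 0.85 kg; any of them may be the heavy one.
- tin_c: one of three identical closed round metal tins of hardware: upright cylinder 58 mm diameter (59.5 mm at the slip lid), 80 mm high, flat lid, standing on the bench. Origin at the centre of its underside, z up along its axis. Weights cannot be seen: two of the three weigh 0.2 to 0.45 kg and the third 0.65 to 0.85 kg; any of them may be the heavy one.
- ring: a plain steel bearing ring: outer diameter 50 mm, bore 32 mm, 18 mm high, about 0.15 kg. At the start it lies flat on the lid of one of the tins, roughly central, its underside 80 mm above the bench. Origin at the centre of its underside, z along its axis.
- accumulator: a grey hydraulic accumulator fixed upright to the bench: a base disc of 110 mm diameter and 12 mm high, a 90 mm diameter cylinder up to 72 mm, and a hemispherical top of 45 mm radius whose highest point is 117 mm above the bench. Origin at the centre of its underside. It does not move.
- dome_top (a point): the highest point of the accumulator's dome (117 mm above the bench); axes upright. A ring seated level on the dome has its underside about 3 mm below this point; only friction keeps it from slipping off when it sits off centre.
- wrench: a steel open-ended spanner lying flat near the robot, 170 mm long; origin under its middle. Bystander.
- coupling: a brass pipe coupling standing on end, 46 mm wide at most and 58 mm high; origin at the centre of its underside. Bystander.
- carton: a small closed cardboard carton, 80 x 110 x 55 mm high; origin at the centre of its underside. Bystander.
- oil: a standing grey plastic oil bottle, 60 mm diameter, 130 mm high; origin at the centre of its underside. Bystander.
- bin_small: an empty open grey plastic bin, 130 x 100 x 60 mm high; origin at the centre of its underside. Bystander.
- nut: a big dark steel hexagon nut lying flat, about 50 mm across and 20 mm high; origin at the centre of its underside. Bystander.
There are look-alikes about, which are no part of the job. What is shaped like the tin_b but pink is not meant.

How it is judged:
On the way:
1. the ring rests level on the accumulator's dome, released (horizontal distance between ring and dome_top below 0.014 m and z of ring in the frame of dome_top between -0.01 and 0.003 m and angle between ring's own z axis and vertical below 0.28 rad and contact force between ring and accumulator above 0.3 N and contact force between ring and the arm below 0.05 N and contact force between ring and the fingers below 0.05 N and linear speed of ring below 0.03 m/s), for 0.3 s.
At the end, for the whole second after the job is handed in: ring free on the dome, within 14 mm of its top and 16 degrees of level; heaviest tin held still in the fingers alone, bottom over 150 mm above the bench, within 15 degrees of upright; other two, the lighter ones (each under 5.4 N), standing on the bench, let go (all of step 1 and ((height (world z) of tin_a above 0.15 m and angle between tin_a's own z axis and vertical below 0.26 rad and contact force between tin_a and the fingers above 3 N and linear speed of tin_a below 0.04 m/s and height (world z) of tin_b between -0.01 and 0.01 m and angle between each of tin_b, tin_c's own z axis and vertical below 0.12 rad and contact force between each of tin_b, tin_c and the fingers below 0.05 N and linear speed of each of tin_b, tin_c below 0.03 m/s and contact force between tin_b and anything else between 1.5 and 5.4 N and height (world z) of tin_c between -0.01 and 0.01 m and contact force between tin_c and anything else between 1.5 and 5.4 N) or (height (world z) of tin_b above 0.15 m and angle between tin_b's own z axis and vertical below 0.26 rad and contact force between tin_b and the fingers above 3 N and linear speed of tin_b below 0.04 m/s and height (world z) of tin_a between -0.01 and 0.01 m and angle between each of tin_a, tin_c's own z axis and vertical below 0.12 rad and contact force between each of tin_a, tin_c and the fingers below 0.05 N and linear speed of each of tin_a, tin_c below 0.03 m/s and contact force between tin_a and anything else between 1.5 and 5.4 N and height (world z) of tin_c between -0.01 and 0.01 m and contact force between tin_c and anything else between 1.5 and 5.4 N) or (height (world z) of tin_c above 0.15 m and angle between tin_c's own z axis and vertical below 0.26 rad and contact force between tin_c and the fingers above 3 N and linear speed of tin_c below 0.04 m/s and height (world z) of tin_a between -0.01 and 0.01 m and angle between each of tin_a, tin_b's own z axis and vertical below 0.12 rad and contact force between each of tin_a, tin_b and the fingers below 0.05 N and linear speed of each of tin_a, tin_b below 0.03 m/s and contact force between tin_a and anything else between 1.5 and 5.4 N and height (world z) of tin_b between -0.01 and 0.01 m and contact force between tin_b and anything else between 1.5 and 5.4 N))); the arm keeps its last pose, push and grip.
It fails at once if a bystander is pushed more than 40 mm or knocked over (distance of any of wrench, coupling, carton, oil, bin_small, nut from where it was at the start of the episode above 0.04 m or angle between any of wrench, coupling, carton, oil, bin_small, nut's own z axis and vertical above 0.5 rad).
It also fails if it takes over 72 s, if anything falls off the work surface, if the arm or the gripper's body presses on something with over 40 N, if the wrist force passes 120 N, or if a joint passes its speed limit or range.

## Robot

A 7-joint arm with a two-finger parallel gripper is mounted at the origin on the work surface. World frame = base frame: x ahead of the robot, y to its left, z up, the work surface at z = 0. Lengths are in m, angles in rad, forces in N, time in s.
With the tool pointing down it reaches from about 0.35 to 0.9 m from the base axis. Payload 8.1 kg.
Tool frame: the origin (TCP) lies midway between the tips of the shut fingers; the grasp point (between the pads) lies 19 mm behind it; z points along the fingers, y is the line along which they close (so a half turn about z gives the same grasp; the last joint's range is limited). The gripper opens to 92 mm and grips with 3 to 60 N. Pads are 19 mm wide; open, the fingers measure 130 mm over their backs; the gripper's body (75 mm by 190 mm) begins 47 mm behind the grasp point.
Start: joints at [-1.393, 0.434, 0.025, 1.573, -0.012, 1.134, -0.075], TCP at [0.173, 0.601, 0.227] pointing down, gripper open.
Joint ranges: [-2.62, 2.62], [-0.44, 2.09], [-1.27, 1.32], [0.08, 2.57], [-1.32, 4.46], [0.12, 2], [-2.74, 2.74]. Speed limits (rad/s): [2.22, 2.22, 3.01, 3.01, 3.14, 3.14, 3.14].

## Interface

Orientations are given as a rotation vector (axis times angle).
In Python, from cell import arm gives the robot as it stands.
- The arm moves only by the tool carry_out, never from a script. Its arguments are lists of equal length, an entry for each row: "claw": the finger opening in cm, from 0 to 9.18; "delta_pos": the shift along the tool's x, y, z in cm, a list of three; "angular": the turn, a rotation vector about the tool's x, y, z in rad, a list of three. In form: {"claw": [claw, ...], "delta_pos": [[dx, dy, dz], ...], "angular": [[ax, ay, az], ...]}. A call has 1 to 20 rows; each row shifts and turns the commanded pose from where the row before left it, along the tool's axes as they then stand; what a row does not reach is not made up. A row lasts 1/10 s, in which the tool goes at most 50 mm and 8.59 degrees, less where a joint would pass 70% of its speed; a pose out of reach is approached as far as the arm can. A call with a gripper value outside its range is refused whole. The fingers move at their own pace and stop on an object; "force" is the grip in N (left out, the last holds). Time passes only in rows, so rows that do not move let the fingers close. It gives the time, the measured TCP pose, the force, the opening and the grip force at its end, in the units of the state.
- arm.observe(): the state, without advancing time (a new reading comes with each control period).
- arm.get_image(name): name is "scene" or "side" or "wrist"; returns a dict with "frame" (480x640x3 uint8, red, green, blue), "mtx" (3x3 intrinsics, pixels), "T" (4x4, takes a point from camera to world coordinates). Camera axes: x right, y down, z forward; pixel columns grow to the right and rows downward; lengths in m; the calibration is good to about 2 mm. A picture is of the moment at which its call begins. There is no depth.
- arm.sign_off(): hands the job in; it is judged then, once.
Trained networks look in a picture, given as the dict that the camera call returned (one of the last four; its "shot" number tells which), for a name from the list of things; names that differ only in an ending like _2 or _b are one class to them, and where a whole thing is asked for, a point or a joint stands for the part that bears it (a point fixed in the world has none). Each returns a list of dicts, best first, with "conf" (0 to 1); they miss things now and then, are a little off and sometimes report something else, mostly with a low value. They report only what shows in the picture. A call takes as long as a camera call. They do not tell look-alikes from the thing itself.
- arm.look_for(label, picture): "centre" ([column, row] as shares, 0 to 1, of the picture: columns of its width, rows of its height, amid what is visible of it).
- arm.trace(label, picture): "region" (480x640 bool, what is visible of it) and "centre" ([column, row] as shares, 0 to 1, of the picture: columns of its width, rows of its height, amid what is visible of it).
- arm.place_of(label, picture): "centre" ([column, row] as shares, 0 to 1, of the picture: columns of its width, rows of its height: a listed point, or the origin of a listed thing).
The state is a dict: "clock": time; "joints": joint angles; "dq": joint speeds; "joint_efforts": joint torques, N m; "position": TCP position; "ee_rot": TCP orientation; "force": force on the tool from outside, world axes, zero at the start; "ft_torque": the same for the moment, N m; "width": opening from 0.0 (shut) to 1.0 (fully open); "gripper_force": force on a finger pad.
Only numpy, scipy, OpenCV 4.12 (cv2) and the standard library are available. Lean on these libraries where they do the work, as an engineer would, in place of code of your own. Each camera call takes 0.05 s, during which the arm holds its last target. There are 200 camera calls.

## Working session

There is one attempt and no reset: what is moved stays moved. The work goes in short steps, Python scripts to look and compute and a tool call to move; the robot and the scene stay as the last step left them, time stands still between calls to the robot, and variables do not carry over. Pictures are saved under pics/ and viewed, at most 10 in all, crops included, and the job is handed in when it is done.

Besides the shell and the picture viewer there is one more tool, called after ">>>" as name(argument=value, ...), one argument or row to a line, values as JSON. carry_out: Moves the arm, as the interface text tells. Its arguments: {"type":"object","properties":{"claw":{"type":"array","items":{"type":"number"}},"delta_pos":{"type":"array","items":{"type":"array","items":{"type":"number"}}},"angular":{"type":"array","items":{"type":"array","items":{"type":"number"}}},"force":{"type":"number"}},"required":["claw","delta_pos","angular"]}

```bash
ls; mkdir -p pics; cat > h.py <<'E'
import numpy as np, cv2
from cell import arm
def proj(im,p):
    T=np.linalg.inv(im["T"]); c=T[:3,:3]@np.asarray(p,float)+T[:3,3]; u=im["mtx"]@c; return u[:2]/u[2]
def onz(im,uv,z):
    d=im["T"][:3,:3]@np.linalg.inv(im["mtx"])@np.array([uv[0],uv[1],1.]); o=im["T"][:3,3]
    return o+d*(z-o[2])/d[2]
def save(im,n): cv2.imwrite("pics/"+n,im["frame"][:,:,::-1])
E
python3 - <<'E'
from h import *
o=arm.observe(); print({k:np.round(v,3) for k,v in o.items()})
Z={"tin_a":0,"ring":.08,"accumulator":0,"dome_top":.117,"wrench":0,"coupling":0,"carton":0,"oil":0,"bin_small":0,"nut":0}
for cam in ["scene","side"]:
    im=arm.get_image(cam); save(im,cam+"0.png")
    print(cam,im["T"][:3,3].round(3))
    for n,z in Z.items():
        for r in arm.place_of(n,im)[:6]:
            uv=np.array(r["centre"])*[640,480]; print(n,round(r["conf"],2),uv.round(0),onz(im,uv,z)[:2].round(3))
E
```

```text
pics
{'clock': np.float64(0.0), 'joints': array([-1.393,  0.435,  0.025,  1.574, -0.012,  1.134, -0.075]), 'dq': array([-0.001, -0.001, -0.   , -0.002, -0.001,  0.   , -0.001]), 'joint_efforts': array([ 1.0000e-03, -6.6783e+01,  9.8500e-01, -3.1445e+01, -6.0000e-02,
        4.3000e-02,  0.0000e+00]), 'position': array([0.173, 0.6  , 0.226]), 'ee_rot': array([-4.400e-01, -3.111e+00,  3.000e-03]), 'force': array([ 0.804, -0.548,  0.775]), 'ft_torque': array([0.08 , 0.037, 0.013]), 'gripper_force': np.float64(0.0), 'width': np.float64(1.001)}
scene [0.869 0.576 0.707]
tin_a 0.87 [335. 166.] [ 0.361 -0.367]
tin_a 0.86 [337. 202.] [ 0.431 -0.22 ]
tin_a 0.85 [385. 330.] [0.533 0.166]
tin_a 0.77 [288. 274.] [ 0.641 -0.047]
tin_a 0.71 [303. 171.] [ 0.453 -0.384]
tin_a 0.7 [313. 185.] [ 0.455 -0.312]
accumulator 0.62 [457. 410.] [0.514 0.351]
dome_top 0.57 [474. 373.] [0.515 0.355]
wrench 0.85 [398. 238.] [ 0.37  -0.037]
coupling 0.59 [302. 331.] [0.675 0.099]
carton 0.61 [239. 212.] [ 0.667 -0.29 ]
oil 0.78 [225. 332.] [0.805 0.039]
bin_small 0.69 [327. 420.] [0.71  0.274]
bin_small 0.3 [284. 271.] [ 0.647 -0.057]
nut 0.66 [470. 299.] [0.34  0.177]
side [ 0.205 -0.647  0.88 ]
tin_a 0.91 [350. 372.] [ 0.454 -0.313]
tin_a 0.83 [324. 417.] [ 0.358 -0.365]
tin_a 0.78 [369. 410.] [ 0.444 -0.398]
tin_a 0.69 [317. 341.] [ 0.429 -0.212]
ring 0.78 [282. 201.] [0.532 0.157]
accumulator 0.61 [250. 185.] [0.512 0.353]
accumulator 0.45 [263. 298.] [ 0.374 -0.046]
dome_top 0.58 [218. 243.] [0.324 0.067]
dome_top 0.57 [246. 158.] [0.509 0.332]
wrench 0.8 [262. 299.] [ 0.371 -0.046]
coupling 0.57 [336. 217.] [0.667 0.101]
carton 0.6 [427. 330.] [ 0.658 -0.314]
oil 0.69 [389. 211.] [0.813 0.045]
oil 0.49 [322. 181.] [0.711 0.259]
bin_small 0.83 [319. 179.] [0.71  0.272]
nut 0.73 [215. 244.] [0.336 0.179]
nut 0.68 [426. 327.] [ 0.661 -0.308]
```

View pics/scene0.png

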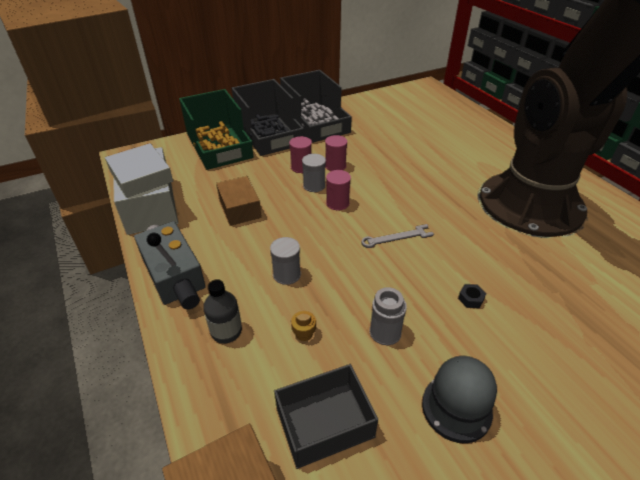

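View pics/side0.png

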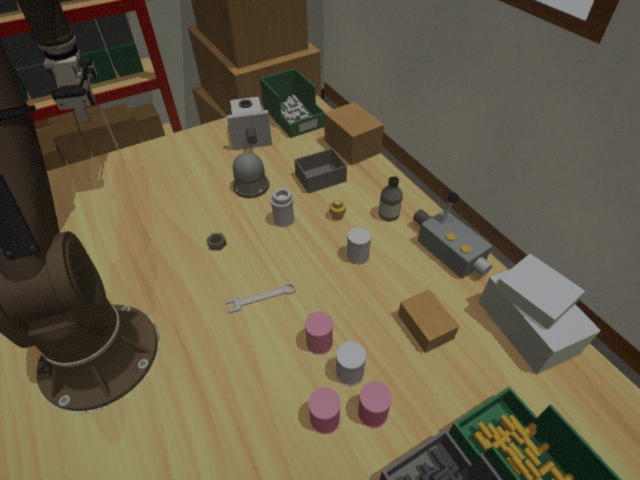

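Scene: pink tins at (336,153), (338,190) and (301,155) are look-alikes. The grey/silver tins are at (386,318, with the ring on top), (286,261) and (314,173), and they fit the description. The dome is at (465,388). I'll confirm in one crop and work out the first move.

```bash
cat >> h.py <<'E'
from scipy.spatial.transform import Rotation as R
def delta(p,yaw=None):
    """tool-axis shift (cm) to world TCP p; turn about tool z so tool y lies along world angle yaw (deg, mod 180)"""
    o=arm.observe(); r=R.from_rotvec(o["ee_rot"]); M=r.as_matrix()
    d=M.T@(np.array(p)-o["position"])*100
    s="pos %s shift_cm %s yawY %.1f tilt %.2f"%(o["position"].round(4),d.round(2),np.degrees(np.arctan2(M[1,1],M[0,1])),np.degrees(np.arccos(-M[2,2])))
    if yaw is not None:
        z=np.array([0,0,-1.]); res=[]
        for k in (0,180):
            a=np.radians(yaw+k); y=np.array([np.cos(a),np.sin(a),0]); x=np.cross(y,z)
            res.append((r.inv()*R.from_matrix(np.c_[x,y,z])).as_rotvec().round(3).tolist())
        s+=" turns %s"%res
    print(s); print("t %.2f q %s F %s w %.3f g %.1f"%(o["clock"],o["joints"].round(2),o["force"].round(2),o["width"],o["gripper_force"]))
E
python3 - <<'E'
from h import *
a=cv2.imread("pics/scene0.png")[120:360,240:440]; b=cv2.imread("pics/side0.png")[180:440,260:420]
a=cv2.resize(a,(400,480)); b=cv2.resize(b,(320,520))[:480]
cv2.imwrite("pics/crop.png",np.hstack([a,b]))
for y in (0,90): delta([.533,.163,.227],y)
E
```

```text
pos [0.1732 0.6005 0.2267] shift_cm [-4.670e+01 -3.207e+01 -3.000e-02] yawY 73.9 tilt 0.00 turns [[0.0, -0.0, 1.29], [0.0, 0.0, -1.852]]
t 1.10 q [-1.39  0.43  0.02  1.57 -0.01  1.13 -0.08] F [-0.97  0.19  0.25] w 1.002 g 0.0
pos [0.1732 0.6005 0.2267] shift_cm [-4.670e+01 -3.207e+01 -3.000e-02] yawY 73.9 tilt 0.00 turns [[0.0, -0.0, -0.281], [-0.0, -0.0, 2.861]]
t 1.10 q [-1.39  0.43  0.02  1.57 -0.01  1.13 -0.08] F [-0.97  0.19  0.25] w 1.002 g 0.0
```

View pics/crop.png

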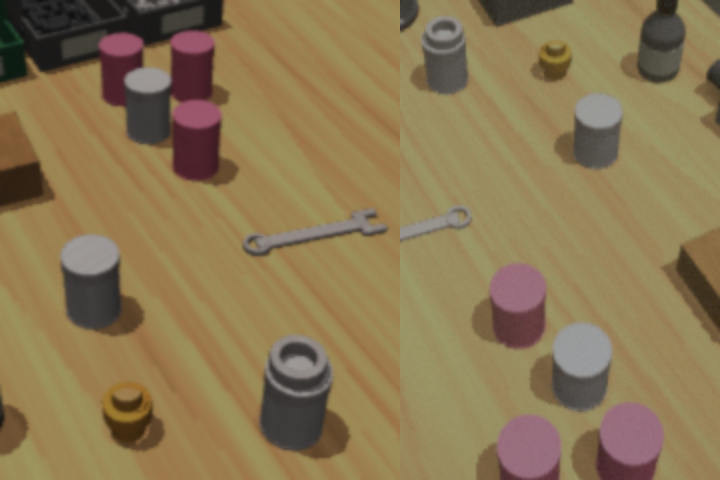

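The crop shows three silver tins: ring-bearing (left part at 297,390), plain (91,280) and the one among three pink tins (148,105). The pink ones are ruled out. Moving above the ring.

>>> carry_out(
  claw=[9.1,9.1,9.1,9.1,9.1,9.1,9.1,9.1,9.1,9.1,9.1,9.1,9.1,9.1,9.1,9.1,9.1,9.1],
  delta_pos=[
    [-3.3,-2.3,0],
    [-3.3,-2.3,0],
    [-3.3,-2.3,0],
    [-3.3,-2.3,0],
    [-3.3,-2.3,0],
    [-3.3,-2.3,0],
    [-3.3,-2.3,0],
    [-3.3,-2.3,0],
    [-3.3,-2.3,0],
    [-3.3,-2.3,0],
    [-3.3,-2.3,0],
    [-3.3,-2.3,0],
    [-3.3,-2.3,0],
    [-3.3,-2.3,0],
    [0,0,0],
    [0,0,0],
    [0,0,0],
    [0,0,0],
  ],
  angular=[
    [0,0,0],
    [0,0,0],
    [0,0,0],
    [0,0,0],
    [0,0,0],
    [0,0,0],
    [0,0,0],
    [0,0,0],
    [0,0,0],
    [0,0,0],
    [0,0,0],
    [0,0,0],
    [0,0,0],
    [0,0,0],
    [0,0,-0.14],
    [0,0,-0.14],
    [0,0,0],
    [0,0,0],
  ],
)

```text
clock: 2.9
position: [0.5278, 0.1631, 0.2268]
ee_rot: [-0.008, -3.142, -0.0]
force: [-0.1, -0.2, 0.2]
width: 0.994
gripper_force: 0.0
```

```bash
cat > m.py <<'E'
from h import *
def meas(views, names, tag):
    for cam in views:
        im=arm.get_image(cam); save(im,cam+tag+".png"); print(cam,im["T"][:3,3].round(3))
        for n,z in names.items():
            for f in (arm.place_of,arm.trace):
                zz=z if f==arm.place_of else z+{"ring":.012}.get(n,0)
                for r in f(n,im)[:4]:
                    uv=np.array(r["centre"])*[640,480]; print(f.__name__,n,round(r["conf"],2),uv.round(1),onz(im,uv,zz)[:2].round(4))
E
python3 - <<'E'
from m import *
delta([.533,.163,.15],90)
meas(["wrist","scene","side"],{"ring":.08,"dome_top":.117},"1")
E
```

```text
pos [0.5278 0.1631 0.2268] shift_cm [-0.52 -0.01  7.68] yawY 89.7 tilt 0.01 turns [[0.0, -0.0, -0.005], [-0.0, -0.0, 3.137]]
t 2.90 q [-0.54  0.32  0.19  1.76 -0.07  1.07  1.24] F [-0.05 -0.24  0.24] w 0.994 g 0.0
wrist [0.458 0.164 0.384]
call ring 0.91 [319.9 232.8] [0.5361 0.169 ]
call ring 0.57 [325.3 251.1] [0.5486 0.1733]
call dome_top 0.91 [566.5 214.8] [0.514  0.3491]
call dome_top 0.69 [515.5 194.3] [0.4987 0.3097]
scene [0.869 0.576 0.707]
call ring 0.63 [386.  302.2] [0.5381 0.1634]
call ring 0.76 [381.7 302.4] [0.5513 0.1684]
call dome_top 0.57 [474.1 369.9] [0.5107 0.3505]
call dome_top 0.86 [465.5 402. ] [0.5542 0.3841]
side [ 0.205 -0.647  0.88 ]
call ring 0.68 [281.6 200. ] [0.5332 0.1628]
call ring 0.76 [283.3 198.1] [0.5356 0.1551]
call dome_top 0.98 [243.8 157.6] [0.5038 0.3384]
call dome_top 0.69 [249.7 177.9] [0.4827 0.2478]
```

View pics/wrist1.png

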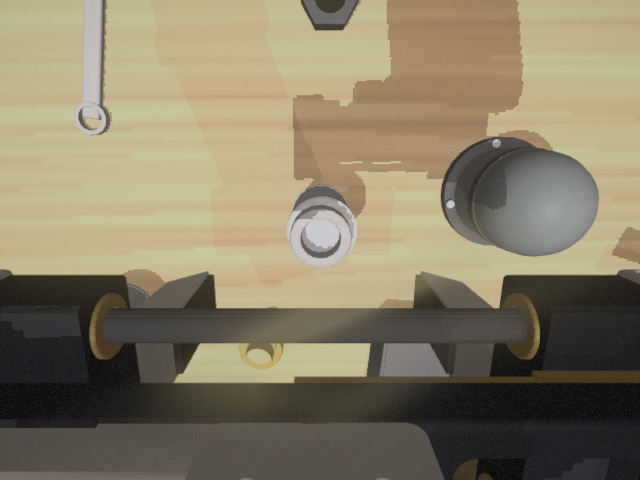

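The wrist view shows the ring at about (322,236), the accumulator with its dome at (535,202), and the nut, wrench and coupling. I'll fit silhouettes jointly over the views.

```bash
cat > fit.py <<'E'
from h import *
from scipy.optimize import minimize
A=np.linspace(0,2*np.pi,40)
circ=lambda r,z:np.c_[r*np.cos(A),r*np.sin(A),z+0*A]
SH={"ring":[np.r_[circ(.025,.0),circ(.025,.018)]],
"tin_a":[np.r_[circ(.029,0),circ(.02975,.07),circ(.02975,.08)]],
"accumulator":[np.r_[circ(.055,0),circ(.055,.012)],np.r_[circ(.045,.012)]+0,
  np.vstack([circ(.045,.0)]+[circ(.045*np.cos(t),.072+.045*np.sin(t)) for t in np.linspace(0,1.57,12)])]}
def sil(im,name,p):
    m=np.zeros((480,640),np.uint8)
    for s in SH[name]:
        uv=np.array([proj(im,q+p) for q in s]); cv2.fillConvexPoly(m,cv2.convexHull((uv*16).astype(np.int32)),255,shift=4)
    return cv2.GaussianBlur(m,(0,0),1.5).astype(float)/255
def fit(name,ims,p0,pick=.04):
    obs=[]
    for im in ims:
        c=proj(im,np.array(p0)+[0,0,.04 if name!="ring" else .009]); best=None
        for r in arm.trace(name,im):
            e=np.linalg.norm(np.array(r["centre"])*[640,480]-c)
            if e<40 and (best is None or e<best[0]): best=(e,r)
        if best: obs.append((im,cv2.GaussianBlur(best[1]["region"].astype(np.float32),(0,0),1.5)))
    def run(ob):
        f=lambda x:sum(np.abs(sil(im,name,np.array([x[0],x[1],p0[2]]))-o).sum()/o.sum() for im,o in ob)
        r=minimize(f,p0[:2],method="Nelder-Mead",options=dict(initial_simplex=np.array([p0[:2],[p0[0]+.01,p0[1]],[p0[0],p0[1]+.01]]),xatol=2e-4,fatol=1e-3)); return r.x.round(4),round(r.fun,3)
    print(name,"joint",*run(obs),"each",[run([o]) for o in obs])
E
python3 - <<'E'
from fit import *
ims=[arm.get_image(c) for c in ("wrist","scene","side")]
fit("ring",ims,[.536,.165,.08]); fit("tin_a",ims[1:],[.536,.165,0]); fit("accumulator",ims,[.513,.351,0])
fit("tin_a",ims[1:],[.641,-.047,0]);fit("tin_a",ims[1:],[.455,-.312,0])
E
```

```text
ring joint [0.5374 0.1683] 1.262 each [(array([0.5372, 0.1686]), np.float64(0.646)), (array([0.5374, 0.1658]), np.float64(0.302)), (array([0.5364, 0.1713]), np.float64(0.276))]
tin_a joint [0.5349 0.1693] 1.081 each [(array([0.5351, 0.1671]), np.float64(0.569)), (array([0.5335, 0.1618]), np.float64(0.505))]
accumulator joint [0.5136 0.3489] 0.14 each [(array([0.5131, 0.3491]), np.float64(0.034)), (array([0.5142, 0.3483]), np.float64(0.024)), (array([0.5158, 0.3511]), np.float64(0.071))]
tin_a joint [ 0.6444 -0.047 ] 0.138 each [(array([ 0.6442, -0.0471]), np.float64(0.028)), (array([ 0.6456, -0.0452]), np.float64(0.105))]
tin_a joint [ 0.4521 -0.3116] 0.124 each [(array([ 0.4546, -0.3122]), np.float64(0.092)), (array([ 0.4521, -0.3112]), np.float64(0.023))]
```

>>> carry_out(
  claw=[7.5,7.5,7.5,7.5,7.5,7.5,7.5,7.5],
  delta_pos=[
    [-0.9,0.5,2.0],
    [0,0,3.0],
    [0,0,3.0],
    [0,0,3.0],
    [0,0,2.0],
    [0,0,1.2],
    [0,0,0],
    [0,0,0],
  ],
  angular=[
    [0,0,0],
    [0,0,0],
    [0,0,0],
    [0,0,0],
    [0,0,0],
    [0,0,0],
    [0,0,0],
    [0,0,0],
  ],
  force=15,
)

```text
clock: 5.2
position: [0.5374, 0.1682, 0.0854]
ee_rot: [0.002, 3.141, 0.0]
force: [-0.1, -0.2, -0.0]
width: 0.814
gripper_force: 0.0
```

```bash
python3 - <<'E'
from m import *
delta([.537,.168,.0835],90)
im=arm.get_image("side");save(im,"side2.png")
im=arm.get_image("wrist"); c=cv2.resize(im["frame"][200:440,200:440],(480,480)); s=cv2.resize(cv2.imread("pics/side2.png")[140:260,220:340],(480,480))
cv2.imwrite("pics/c2.png",np.hstack([c[:,:,::-1],s])[:, :800] if 0 else cv2.resize(np.hstack([c[:,:,::-1],s]),(800,400)))
E
```

```text
pos [0.5374 0.1682 0.0854] shift_cm [ 0.04 -0.02  0.19] yawY 89.9 tilt 0.04 turns [[0.0, 0.001, -0.001], [0.001, -0.0, 3.141]]
t 5.20 q [-0.51  0.49  0.16  1.89 -0.11  0.76  1.28] F [-0.09 -0.24 -0.03] w 0.814 g 0.0
```

View pics/c2.png

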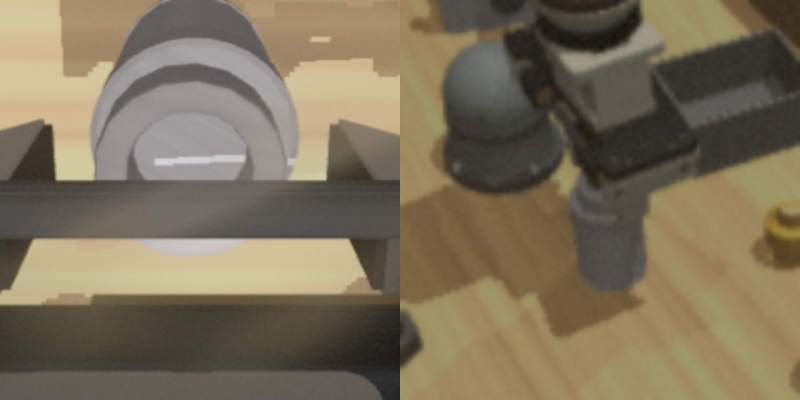

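The ring sits between the fingers and is centred along the closing line. Its middle column is about 195 against 195 for the fingers. Closing.

>>> carry_out(
  claw=[6,5.2,4.5,4.5,4.5,4.5,4.5,4.5],
  delta_pos=[
    [0,0,0.1],
    [0,0,0],
    [0,0,0],
    [0,0,0],
    [0,0,0],
    [0,0,0],
    [0,0,0],
    [0,0,0],
  ],
  angular=[
    [0,0,0],
    [0,0,0],
    [0,0,0],
    [0,0,0],
    [0,0,0],
    [0,0,0],
    [0,0,0],
    [0,0,0],
  ],
  force=20,
)

```text
clock: 6.1
position: [0.537, 0.1681, 0.0839]
ee_rot: [0.001, 3.141, 0.0]
force: [-1.6, -1.1, 5.7]
width: 0.541
gripper_force: 20.0
```

>>> carry_out(
  claw=[4.5,4.5,4.5,4.5,4.5,4.5,4.5,4.5,4.5,4.5,4.5,4.5],
  delta_pos=[
    [0,0,-1],
    [0,0,-2],
    [0,0,-3],
    [0,0,-2],
    [0.4,3,0],
    [0.5,4,0],
    [0.5,4,0],
    [0.5,4,0],
    [0.45,3.1,0],
    [0,0,0],
    [0,0,0],
    [0,0,0],
  ],
  angular=[
    [0,0,0],
    [0,0,0],
    [0,0,0],
    [0,0,0],
    [0,0,0],
    [0,0,0],
    [0,0,0],
    [0,0,0],
    [0,0,0],
    [0,0,0],
    [0,0,0],
    [0,0,0],
  ],
)

```text
clock: 7.3
position: [0.5139, 0.3475, 0.1638]
ee_rot: [0.004, 3.142, -0.002]
force: [0.6, -1.0, -1.8]
width: 0.541
gripper_force: 20.0
```

```bash
python3 - <<'E'
from fit import *
delta([.5135,.349,.120],90)
p=arm.observe()["position"]
ims=[arm.get_image(c) for c in ("wrist","scene","side")]
save(ims[0],"w3.png"); save(ims[1],"s3.png")
for n,i in zip("wsd",ims): print(n,[(round(r["conf"],2),onz(i,np.array(r["centre"])*[640,480],p[2]-.004)[:2].round(4)) for r in arm.place_of("ring",i)[:2]])
fit("ring",ims,[p[0],p[1],p[2]-.004])
w=cv2.resize(cv2.imread("pics/w3.png")[150:390,200:440],(400,400)); u=proj(ims[1],p).astype(int); s=cv2.resize(cv2.imread("pics/s3.png")[u[1]-50:u[1]+70,u[0]-60:u[0]+60],(400,400))
cv2.imwrite("pics/c3.png",np.hstack([w,s]))
E
```

```text
pos [0.5139 0.3475 0.1638] shift_cm [0.04 0.15 4.38] yawY 89.9 tilt 0.06 turns [[-0.001, 0.0, -0.002], [0.0, 0.002, 3.139]]
t 7.30 q [-0.79  0.48  0.15  1.67 -0.08  1.    0.96] F [ 0.64 -1.   -1.8 ] w 0.541 g 20.0
w []
s [(0.69, array([0.5108, 0.3458]))]
d [(0.58, array([0.5168, 0.3413]))]
ring joint [0.5133 0.348 ] 2.353 each [(array([0.5137, 0.3485]), np.float64(1.342)), (array([0.5203, 0.3437]), np.float64(0.991))]
```

View pics/c3.png

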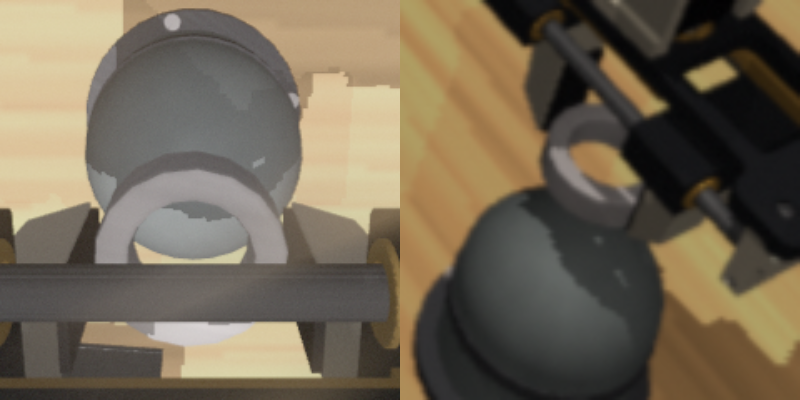

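The ring is held level. In the wrist crop its top face spans rows 168–345 and columns 97–287.

```bash
python3 - <<'E'
from fit import *
im=arm.get_image("wrist"); p=arm.observe()["position"]
for dx in (-.004,-.002,0,.002,.004):
    uv=np.array([proj(im,q+[p[0]+dx,p[1],p[2]+.014]) for q in circ(.025,0)]); uv=(uv-[200,150])/.6
    print(dx,uv.min(0).round(0),uv.max(0).round(0))
fit("accumulator",[im],[.513,.349,0])
E
```

```text
-0.004 [ 87. 154.] [286. 338.]
-0.002 [ 87. 162.] [286. 345.]
0 [ 88. 170.] [286. 351.]
0.002 [ 88. 178.] [286. 358.]
0.004 [ 89. 186.] [285. 365.]
accumulator joint [0.513  0.3498] 0.28 each [(array([0.513 , 0.3498]), np.float64(0.28))]
```

>>> carry_out(
  claw=[4.5,4.5,4.5,4.5,4.5,4.5,4.5],
  delta_pos=[
    [0,0.2,1],
    [0,0,1.5],
    [0,0,1],
    [0,0,0.6],
    [0,0,0.2],
    [0,0,0],
    [0,0,0],
  ],
  angular=[
    [0,0,0],
    [0,0,0],
    [0,0,0],
    [0,0,0],
    [0,0,0],
    [0,0,0],
    [0,0,0],
  ],
)

```text
clock: 8.55
position: [0.5139, 0.3513, 0.1212]
ee_rot: [0.002, 3.141, 0.001]
force: [-0.1, 0.1, -2.3]
width: 0.542
gripper_force: 20.0
```

>>> carry_out(
  claw=[4.5,4.5,4.5,4.5],
  delta_pos=[
    [0,0,0.1],
    [0,0,0.1],
    [0,0,0],
    [0,0,0],
  ],
  angular=[
    [0,0,0],
    [0,0,0],
    [0,0,0],
    [0,0,0],
  ],
)

```text
clock: 8.95
position: [0.5136, 0.3511, 0.1189]
ee_rot: [0.001, 3.141, 0.0]
force: [-0.9, 1.0, -1.1]
width: 0.546
gripper_force: 20.0
```

>>> carry_out(
  claw=[4.5,4.5,4.5,4.5,4.5,4.5],
  delta_pos=[
    [0,0,-0.2],
    [-0.05,-0.15,0],
    [0,0,0.2],
    [0,0,0.1],
    [0,0,0],
    [0,0,0],
  ],
  angular=[
    [0,0,0],
    [0,0,0],
    [0,0,0],
    [0,0,0],
    [0,0,0],
    [0,0,0],
  ],
)

```text
clock: 9.55
position: [0.5143, 0.3495, 0.118]
ee_rot: [0.002, 3.141, 0.0]
force: [0.5, -0.2, 2.2]
width: 0.545
gripper_force: 20.0
```

>>> carry_out(
  claw=[4.9,5.1,5.3,5.5,6,6.5,7,7],
  delta_pos=[
    [0,0,0],
    [0,0,0],
    [0,0,0],
    [0,0,0],
    [0,0,0],
    [0,0,0],
    [0,0,0],
    [0,0,0],
  ],
  angular=[
    [0,0,0],
    [0,0,0],
    [0,0,0],
    [0,0,0],
    [0,0,0],
    [0,0,0],
    [0,0,0],
    [0,0,0],
  ],
  force=5,
)

```text
clock: 10.35
position: [0.514, 0.3496, 0.1177]
ee_rot: [-0.001, -3.142, -0.0]
force: [0.1, 0.4, -0.9]
width: 0.757
gripper_force: 0.0
```

>>> carry_out(
  claw=[7,7.5,7.5,7.5,7.5,7.5,7.5],
  delta_pos=[
    [0,0,-0.5],
    [0,0,-1.5],
    [0,0,-2],
    [0,0,-2],
    [0,0,-2],
    [0,0,-2],
    [0,0,0],
  ],
  angular=[
    [0,0,0],
    [0,0,0],
    [0,0,0],
    [0,0,0],
    [0,0,0],
    [0,0,0],
    [0,0,0],
  ],
)

```text
clock: 11.05
position: [0.5154, 0.3505, 0.2211]
ee_rot: [0.002, 3.138, 0.005]
force: [0.7, 0.4, 0.4]
width: 0.814
gripper_force: 0.0
```

```bash
python3 - <<'E'
from fit import *
ims=[arm.get_image(c) for c in ("wrist","scene","side")]
save(ims[0],"w4.png"); save(ims[1],"s4.png"); save(ims[2],"d4.png")
fit("ring",ims,[.5135,.3495,.114])
C=[]
for i,f in zip(ims,("w4","s4","d4")):
    u=proj(i,[.5135,.3495,.115]).astype(int); h=50; im=cv2.copyMakeBorder(cv2.imread(f"pics/{f}.png"),h,h,h,h,cv2.BORDER_CONSTANT); C.append(cv2.resize(im[u[1]:u[1]+2*h,u[0]:u[0]+2*h],(264,264)))
cv2.imwrite("pics/c4.png",np.hstack(C))
t=[.535,.167,.2]; delta(t,90)
fit("tin_a",ims,[.535,.167,0])
E
```

```text
ring joint [0.5143 0.3501] 1.112 each [(array([0.5126, 0.351 ]), np.float64(0.521)), (array([0.5136, 0.3482]), np.float64(0.325)), (array([0.5136, 0.3561]), np.float64(0.212))]
pos [0.5135 0.3493 0.2167] shift_cm [ -2.16 -18.22   1.69] yawY 90.0 tilt 0.10 turns [[-0.001, -0.001, -0.001], [-0.002, 0.002, 3.141]]
t 11.35 q [-0.79  0.44  0.16  1.6  -0.08  1.11  0.96] F [-1.07  0.22  0.24] w 0.819 g 0.0
tin_a joint [0.5351 0.1702] 0.248 each [(array([0.5343, 0.1715]), np.float64(0.066)), (array([0.5369, 0.1687]), np.float64(0.05)), (array([0.5347, 0.1697]), np.float64(0.091))]
```

View pics/c4.png

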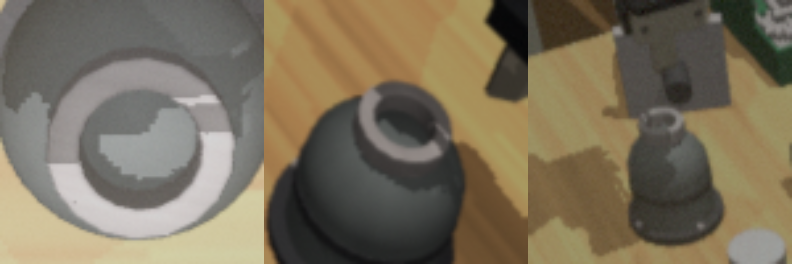

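The ring rests on the dome top in all three views, level and centred. Now tin 1.

>>> carry_out(
  claw=[8,8.5,9,9,9,9,9,9,9,9,9,9,9],
  delta_pos=[
    [-0.5,-3.9,0],
    [-0.6,-5,0],
    [-0.6,-5,0],
    [-0.4,-4,0],
    [0,0,0],
    [0,0,3],
    [0,0,4],
    [0,0,4],
    [0,0,4],
    [0,0,2],
    [0,0,1],
    [0,0,0],
    [0,0,0],
  ],
  angular=[
    [0,0,0],
    [0,0,0],
    [0,0,0],
    [0,0,0],
    [0,0,0],
    [0,0,0],
    [0,0,0],
    [0,0,0],
    [0,0,0],
    [0,0,0],
    [0,0,0],
    [0,0,0],
    [0,0,0],
  ],
  force=40,
)

```text
clock: 12.8
position: [0.5355, 0.1717, 0.0386]
ee_rot: [0.001, 3.14, 0.001]
force: [0.2, 0.4, -0.5]
width: 0.977
gripper_force: 0.0
```

>>> carry_out(
  claw=[7.5,6.5,6,5,5,5,5],
  delta_pos=[
    [0,0,0],
    [0,0,0],
    [0,0,0],
    [0,0,0],
    [0,0,0],
    [0,0,0],
    [0,0,0],
  ],
  angular=[
    [0,0,0],
    [0,0,0],
    [0,0,0],
    [0,0,0],
    [0,0,0],
    [0,0,0],
    [0,0,0],
  ],
)

```text
clock: 13.5
position: [0.535, 0.1711, 0.0381]
ee_rot: [0.002, 3.141, -0.0]
force: [-1.6, -0.8, 5.5]
width: 0.624
gripper_force: 40.0
```

>>> carry_out(
  claw=[5,5,5,5,5,5,5,5],
  delta_pos=[
    [0,0,-1],
    [0,0,-2],
    [0,0,-1],
    [0,0,0],
    [0,0,0],
    [0,0,0],
    [0,0,0],
    [0,0,0],
  ],
  angular=[
    [0,0,0],
    [0,0,0],
    [0,0,0],
    [0,0,0],
    [0,0,0],
    [0,0,0],
    [0,0,0],
    [0,0,0],
  ],
)

```text
clock: 14.3
position: [0.5345, 0.1711, 0.0772]
ee_rot: [-0.001, -3.141, 0.001]
force: [-0.7, 0.8, -3.9]
width: 0.627
gripper_force: 40.0
```

```bash
cat > w.py <<'E'
from h import *
F=[]
for i in range(6): arm.get_image("side"); F.append(arm.observe()["force"][2])
print(np.round(F,2),np.mean(F)); delta([0.535,0.171,0.038],90)
E
python3 w.py
```

```text
[-3.22 -2.85 -3.12 -2.9  -2.11 -3.09] -2.8823430030961847
pos [0.5348 0.1713 0.0777] shift_cm [-0.02 -0.03  3.97] yawY 89.9 tilt 0.00 turns [[0.0, -0.0, -0.001], [-0.0, -0.0, 3.141]]
t 14.60 q [-0.53  0.5   0.17  1.9  -0.12  0.75  1.28] F [-0.3   0.51 -3.09] w 0.628 g 40.0
```

Tin 1 weighs about 0.29 kg, so it is light. Setting it down, then on to tin 2.

>>> carry_out(
  claw=[5,5,5,5,5,5.7,6.2,7,8,9,9,9],
  delta_pos=[
    [0,0,1],
    [0,0,1.5],
    [0,0,1],
    [0,0,0.45],
    [0,0,0],
    [0,0,0],
    [0,0,0],
    [0,0,0],
    [0,0,0],
    [0,0,0],
    [0,0,0],
    [0,0,0],
  ],
  angular=[
    [0,0,0],
    [0,0,0],
    [0,0,0],
    [0,0,0],
    [0,0,0],
    [0,0,0],
    [0,0,0],
    [0,0,0],
    [0,0,0],
    [0,0,0],
    [0,0,0],
    [0,0,0],
  ],
)

```text
clock: 15.8
position: [0.5348, 0.1713, 0.0383]
ee_rot: [0.001, 3.141, 0.0]
force: [-0.4, -1.2, 0.5]
width: 0.977
gripper_force: 0.0
```

>>> carry_out(
  claw=[9,9,9,9,9,9,9,9,9,9,9,9,9],
  delta_pos=[
    [0,0,-2],
    [0,0,-4],
    [0,0,-4],
    [0,0,-4],
    [0,0,-2],
    [-1.8,-3.6,0],
    [-1.8,-3.6,0],
    [-1.8,-3.6,0],
    [-1.8,-3.6,0],
    [-1.8,-3.6,0],
    [-1.8,-3.7,0],
    [0,0,0],
    [0,0,0],
  ],
  angular=[
    [0,0,0],
    [0,0,0],
    [0,0,0],
    [0,0,0],
    [0,0,0],
    [0,0,0],
    [0,0,0],
    [0,0,0],
    [0,0,0],
    [0,0,0],
    [0,0,0],
    [0,0,0],
    [0,0,0],
  ],
)

```text
clock: 17.1
position: [0.6425, -0.0471, 0.1979]
ee_rot: [-0.005, -3.141, 0.0]
force: [0.2, 1.0, -0.1]
width: 0.98
gripper_force: 0.0
```

```bash
python3 - <<'E'
from fit import *
delta([.644,-.047,.038],90)
ims=[arm.get_image(c) for c in ("wrist","scene","side")]
fit("tin_a",ims,[.644,-.047,0]); fit("tin_a",ims[1:],[.535,.171,0])
E
```

```text
pos [ 0.6425 -0.0471  0.1979] shift_cm [-1.600e-01  1.000e-02  1.599e+01] yawY 89.8 tilt 0.03 turns [[-0.0, -0.001, -0.003], [-0.001, 0.0, 3.138]]
t 17.10 q [-0.18  0.49  0.26  1.57 -0.14  1.09  1.68] F [ 0.17  1.01 -0.06] w 0.980 g 0.0
tin_a joint [ 0.6422 -0.0467] 0.105 each [(array([ 0.6417, -0.0463]), np.float64(0.025)), (array([ 0.6441, -0.0478]), np.float64(0.034))]
tin_a joint [0.5353 0.1694] 0.134 each [(array([0.5353, 0.1694]), np.float64(0.134))]
```

>>> carry_out(
  claw=[9,9,9,9,9,9,9,7.5,6.5,6,5,5,5,5],
  delta_pos=[
    [0,0,3],
    [0,0,4],
    [0,0,4],
    [0,0,3],
    [0,0,2],
    [0,0,0],
    [0,0,0],
    [0,0,0],
    [0,0,0],
    [0,0,0],
    [0,0,0],
    [0,0,0],
    [0,0,0],
    [0,0,0],
  ],
  angular=[
    [0,0,0],
    [0,0,0],
    [0,0,0],
    [0,0,0],
    [0,0,0],
    [0,0,0],
    [0,0,0],
    [0,0,0],
    [0,0,0],
    [0,0,0],
    [0,0,0],
    [0,0,0],
    [0,0,0],
    [0,0,0],
  ],
)

```text
clock: 18.9
position: [0.6429, -0.0461, 0.0387]
ee_rot: [0.002, 3.141, -0.0]
force: [-1.3, -1.0, 5.3]
width: 0.629
gripper_force: 40.0
```

>>> carry_out(
  claw=[5,5,5,5,5,5,5,5],
  delta_pos=[
    [0,0,-1],
    [0,0,-2],
    [0,0,-1],
    [0,0,0],
    [0,0,0],
    [0,0,0],
    [0,0,0],
    [0,0,0],
  ],
  angular=[
    [0,0,0],
    [0,0,0],
    [0,0,0],
    [0,0,0],
    [0,0,0],
    [0,0,0],
    [0,0,0],
    [0,0,0],
  ],
)

```text
clock: 19.7
position: [0.6422, -0.0458, 0.0776]
ee_rot: [-0.001, -3.141, -0.0]
force: [0.4, 0.4, -2.1]
width: 0.627
gripper_force: 40.0
```

```bash
python3 w.py
```

```text
[-2.9  -3.78 -2.62 -2.39 -2.98 -2.96] -2.938214720649107
pos [ 0.6426 -0.0458  0.0782] shift_cm [10.78 21.67  4.02] yawY 90.0 tilt 0.00 turns [[-0.0, -0.0, -0.001], [-0.0, 0.0, 3.141]]
t 20.00 q [-0.16  0.62  0.23  1.69 -0.17  0.85  1.71] F [ 0.06 -0.82 -2.96] w 0.628 g 40.0
```

Tin 2 weighs about 0.30 kg, so it is light too, and tin 3 must be the heavy one. Setting tin 2 down and going over tin 3, with a turn so the fingers pass between the pink tins.

>>> carry_out(
  claw=[5,5,5,5,5,5.7,6.2,7,8,9,9,9,9,9,9,9,9],
  delta_pos=[
    [0,0,1],
    [0,0,1.5],
    [0,0,1],
    [0,0,0.45],
    [0,0,0],
    [0,0,0],
    [0,0,0],
    [0,0,0],
    [0,0,0],
    [0,0,0],
    [0,0,0],
    [0,0,-2],
    [0,0,-4],
    [0,0,-4],
    [0,0,-4],
    [0,0,-3],
    [0,0,0],
  ],
  angular=[
    [0,0,0],
    [0,0,0],
    [0,0,0],
    [0,0,0],
    [0,0,0],
    [0,0,0],
    [0,0,0],
    [0,0,0],
    [0,0,0],
    [0,0,0],
    [0,0,0],
    [0,0,0],
    [0,0,0],
    [0,0,0],
    [0,0,0],
    [0,0,0],
    [0,0,0],
  ],
)

```text
clock: 21.7
position: [0.6452, -0.0462, 0.2138]
ee_rot: [0.002, 3.133, 0.0]
force: [0.4, -0.6, 0.0]
width: 0.98
gripper_force: 0.0
```

>>> carry_out(
  claw=[9,9,9,9,9,9,9,9,9,9,9,9],
  delta_pos=[
    [1.9,-2.66,0],
    [1.9,-2.66,0],
    [1.9,-2.66,0],
    [1.9,-2.66,0],
    [1.9,-2.66,0],
    [1.9,-2.66,0],
    [1.9,-2.66,0],
    [1.9,-2.66,0],
    [1.9,-2.66,0],
    [1.9,-2.66,0],
    [0,0,0],
    [0,0,0],
  ],
  angular=[
    [0,0,0],
    [0,0,0],
    [0,0,0],
    [0,0,0],
    [0,0,0],
    [0,0,0],
    [0,0,0],
    [0,0,0],
    [0,0,0],
    [0,0,0],
    [0,0,0],
    [0,0,0],
  ],
)

```text
clock: 22.9
position: [0.4517, -0.312, 0.2082]
ee_rot: [-0.004, -3.141, -0.001]
force: [-0.2, 0.6, -0.1]
width: 0.979
gripper_force: 0.0
```

>>> carry_out(
  claw=[9,9,9,9,9,9,9,9,9,9,9,9,9,9,9,9,9],
  delta_pos=[
    [0,0,0],
    [0,0,0],
    [0,0,0],
    [0,0,0],
    [0,0,0],
    [0,0,0],
    [0,0,0],
    [0,0,0],
    [0,0,0],
    [0,0,0],
    [0,0,0],
    [0,0,0],
    [0,0,0],
    [0,0,0],
    [0,0,0],
    [0,0,0],
    [0,0,0],
  ],
  angular=[
    [0,0,0.134],
    [0,0,0.134],
    [0,0,0.134],
    [0,0,0.134],
    [0,0,0.134],
    [0,0,0.134],
    [0,0,0.134],
    [0,0,0.134],
    [0,0,0.134],
    [0,0,0.134],
    [0,0,0.134],
    [0,0,0.134],
    [0,0,0.134],
    [0,0,0.134],
    [0,0,0.134],
    [0,0,0],
    [0,0,0],
  ],
)

```text
clock: 24.6
position: [0.453, -0.3106, 0.2083]
ee_rot: [-2.648, -1.69, 0.0]
force: [0.7, 0.4, 0.9]
width: 0.981
gripper_force: 0.0
```

```bash
python3 - <<'E'
from fit import *
delta([.453,-.3115,.038],155)
ims=[arm.get_image(c) for c in ("wrist","scene","side")]; save(ims[0],"w5.png")
fit("tin_a",ims,[.453,-.3115,0]); fit("ring",ims[1:],[.5135,.3495,.114])
for p in ([.361,-.367,0],[.43,-.216,0],[.449,-.392,0]): fit("tin_a",ims,p)
E
```

```text
pos [ 0.453  -0.3106  0.2083] shift_cm [-0.08  0.05 17.03] yawY -24.9 tilt 0.03 turns [[0.0, -0.001, -3.14], [-0.001, -0.0, 0.002]]
t 24.60 q [-0.09  0.4   0.82  1.83 -0.34  1.06  0.43] F [0.67 0.39 0.9 ] w 0.981 g 0.0
tin_a joint [ 0.4528 -0.31  ] 2.39 each [(array([ 0.4531, -0.309 ]), np.float64(0.031)), (array([ 0.4492, -0.4081]), np.float64(0.298)), (array([ 0.4524, -0.3106]), np.float64(0.021))]
ring joint [0.5133 0.3479] 0.754 each [(array([0.5144, 0.3492]), np.float64(0.415)), (array([0.5163, 0.3547]), np.float64(0.31))]
tin_a joint [ 0.3588 -0.3666] 1.115 each [(array([ 0.359 , -0.3661]), np.float64(0.835)), (array([ 0.3617, -0.3704]), np.float64(0.169)), (array([ 0.3582, -0.3684]), np.float64(0.073))]
tin_a joint [ 0.4327 -0.2162] 0.439 each [(array([ 0.4324, -0.2156]), np.float64(0.02)), (array([ 0.4322, -0.2186]), np.float64(0.044)), (array([ 0.4316, -0.2185]), np.float64(0.345))]
tin_a joint [ 0.448  -0.4038] 1.203 each [(array([ 0.4471, -0.4033]), np.float64(0.869)), (array([ 0.4491, -0.4084]), np.float64(0.296))]
```

View pics/w5.png

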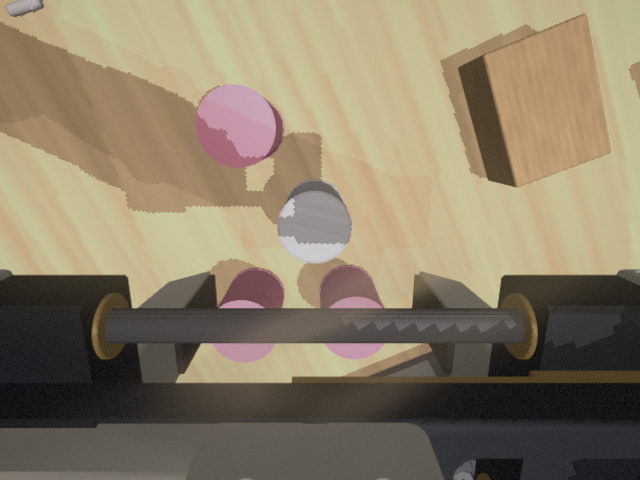

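The silver tin is at (315,222), with pink tins at (238,125), (243,330) and (352,325). The fingers will come down left and right of the silver tin's row, clear of the pink ones.

>>> carry_out(
  claw=[9,9,9,9,9,9,9,9,7.5,6.5,6,5,5,5,5],
  delta_pos=[
    [0,0,3],
    [0,0,4],
    [0,0,3],
    [0,0,3],
    [0,0,2.5],
    [0,0,1.5],
    [0,0,0],
    [0,0,0],
    [0,0,0],
    [0,0,0],
    [0,0,0],
    [0,0,0],
    [0,0,0],
    [0,0,0],
    [0,0,0],
  ],
  angular=[
    [0,0,0],
    [0,0,0],
    [0,0,0],
    [0,0,0],
    [0,0,0],
    [0,0,0],
    [0,0,0],
    [0,0,0],
    [0,0,0],
    [0,0,0],
    [0,0,0],
    [0,0,0],
    [0,0,0],
    [0,0,0],
    [0,0,0],
  ],
)

```text
clock: 26.95
position: [0.4526, -0.3116, 0.039]
ee_rot: [2.653, 1.683, 0.001]
force: [-0.6, 2.2, 6.4]
width: 0.626
gripper_force: 40.0
```

>>> carry_out(
  claw=[5,5,5,5,5,5,5,5],
  delta_pos=[
    [0,0,-1],
    [0,0,-2],
    [0,0,-1],
    [0,0,0],
    [0,0,0],
    [0,0,0],
    [0,0,0],
    [0,0,0],
  ],
  angular=[
    [0,0,0],
    [0,0,0],
    [0,0,0],
    [0,0,0],
    [0,0,0],
    [0,0,0],
    [0,0,0],
    [0,0,0],
  ],
)

```text
clock: 27.75
position: [0.4521, -0.3115, 0.0782]
ee_rot: [-2.652, -1.682, 0.001]
force: [0.0, 0.0, -7.8]
width: 0.626
gripper_force: 40.0
```

```bash
python3 w.py
```

```text
[-8.08 -7.   -6.98 -7.63 -7.26 -7.02] -7.326947494590134
pos [ 0.4523 -0.3116  0.0787] shift_cm [ 47.19 -13.08   4.07] yawY -25.2 tilt 0.01 turns [[-0.0, -0.0, -2.011], [-0.0, 0.0, 1.131]]
t 28.05 q [ 0.02  0.57  0.7   1.96 -0.5   0.79  0.56] F [ 0.31  0.16 -7.02] w 0.626 g 40.0
```

Tin 3 weighs about 0.75 kg, so it is the heavy one. I'll raise it so the bottom is at about 0.19 m.

>>> carry_out(
  claw=[5,5,5,5,5,5,5,5,5,5,5],
  delta_pos=[
    [0,0,-2],
    [0,0,-3],
    [0,0,-3],
    [0,0,-3],
    [0,0,-3],
    [0,0,-1],
    [0,0,0],
    [0,0,0],
    [0,0,0],
    [0,0,0],
    [0,0,0],
  ],
  angular=[
    [0,0,0],
    [0,0,0],
    [0,0,0],
    [0,0,0],
    [0,0,0],
    [0,0,0],
    [0,0,0],
    [0,0,0],
    [0,0,0],
    [0,0,0],
    [0,0,0],
  ],
)

```text
clock: 29.15
position: [0.452, -0.3114, 0.2279]
ee_rot: [-2.652, -1.682, 0.001]
force: [0.1, -0.2, -8.4]
width: 0.627
gripper_force: 40.0
```

```bash
python3 - <<'E'
from fit import *
delta([.453,-.3115,.228])
ims=[arm.get_image(c) for c in ("scene","side")]
save(ims[0],"s6.png"); save(ims[1],"d6.png")
fit("ring",ims,[.5135,.3495,.114]); fit("tin_a",ims,[.535,.170,0]); fit("tin_a",ims,[.6425,-.046,0]); fit("tin_a",ims,[.4525,-.3115,.19])
cv2.imwrite("pics/c6.png",np.hstack([cv2.resize(cv2.imread("pics/s6.png")[60:,140:540],(400,420)),cv2.resize(cv2.imread("pics/d6.png")[60:,140:540],(400,420))]))
E
```

```text
pos [ 0.452  -0.3114  0.2279] shift_cm [ 0.04  0.09 -0.01] yawY -25.2 tilt 0.08
t 29.15 q [-0.11  0.38  0.84  1.8  -0.32  1.1   0.41] F [ 0.09 -0.24 -8.45] w 0.627 g 40.0
ring joint [0.5145 0.3503] 0.56 each [(array([0.5144, 0.3492]), np.float64(0.352)), (array([0.5163, 0.3547]), np.float64(0.185))]
tin_a joint [0.5353 0.1713] 0.156 each [(array([0.5355, 0.1701]), np.float64(0.085)), (array([0.5344, 0.1709]), np.float64(0.064))]
tin_a joint [ 0.6425 -0.0457] 0.13 each [(array([ 0.6425, -0.0457]), np.float64(0.13))]
tin_a joint [ 0.4523 -0.3109] 0.576 each [(array([ 0.4542, -0.3096]), np.float64(0.106)), (array([ 0.4519, -0.3112]), np.float64(0.452))]
```

View pics/c6.png

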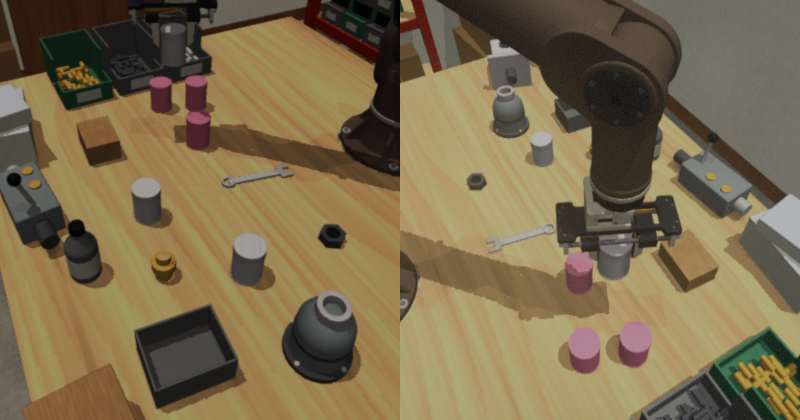

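The picture shows the ring on the dome at (333,312) and the silver tins standing at (248,260) and (147,202). The heavy one is held upright at (173,45), and the rest of the bench is undisturbed.

```bash
python3 -c "
from cell import arm
print(arm.sign_off())"
```

```text
the job is handed in; nothing more can be done
None
```

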